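# Lock the stone trays away under the rack cover

## Robot

A 6-joint arm with a two-finger parallel gripper is mounted at the origin on the work surface. World frame = base frame: x ahead of the robot, y to its left, z up, the work surface at z = 0. Lengths are in m, angles in degrees, forces in N, time in s.
With the tool pointing down it reaches from about 0.4 to 0.925 m from the base axis. Payload 12.5 kg.
Tool frame: the origin (TCP) lies midway between the tips of the shut fingers; the grasp point (between the pads) lies arm.hold_point_z behind it (arm.hold_point_z is the distance from the TCP to the grasp point, in m); z points along the fingers, y is the line along which they close (so a half turn about z gives the same grasp; the last joint's range is limited). The gripper opens to 95 mm and grips with 3 to 60 N. Pads are 20 mm wide; open, the fingers measure 119 mm over their backs; the gripper's body (75 mm by 180 mm) begins 59 mm behind the grasp point.
Start: joints at [-6.05, 28.126, 89.318, -0, 62.55, -6.05], TCP at [0.625, 0, 0.215] pointing down, gripper open.
Joint ranges: [-177.58, 177.58], [-47.91, 125.51], [2.72, 160], [-65.01, 245.01], [3.68, 167.84], [-153.87, 153.87]. Speed limits (degrees/s): [127.2, 127.2, 159.86, 180, 180, 180].

## Interface

Orientations are given as [roll, pitch, yaw] about the fixed x, y, z axes, in that order (R = Rz(yaw) Ry(pitch) Rx(roll)).
In Python, from bench import monitor, viewer, finish_job, arm gives the robot as it stands.
- The arm moves only by the shell command python3 -m inch 'ROWS'. ROWS is JSON, a list of rows, each a list of 7 numbers: the shift along the tool's x, y, z scaled (see below), then the turn, a rotation vector about the tool's x, y, z scaled (see below), then the closure, from 0 (fully open) to 1 (shut). A call has 1 to 10 rows; each row shifts and turns the commanded pose from where the row before left it, along the tool's axes as they then stand; what a row does not reach is not made up. The controller multiplies each number of a shift by 0.25 m and each number of a turn by 90 degrees. A row lasts 1/8 s, in which the tool goes at most 62.5 mm and 10.7 degrees, less where a joint would pass 70% of its speed; a pose out of reach is approached as far as the arm can. A call with a number of a shift or a turn outside -1 to 1 is refused whole. A call with a gripper value outside its range is refused whole. The fingers move at their own pace and stop on an object; the grip force is fixed at half the most. Time passes only in rows, so rows that do not move let the fingers close. It gives the time, the measured TCP pose, the force, the opening and the grip force at its end, in the units of the state.
- monitor.get_obs(): the state, without advancing time (a new reading comes with each control period).
- viewer.read_camera(name): name is "scene" or "side" or "wrist"; returns the picture (480x640x3 uint8, blue, green, red); there is no depth.
- viewer.camera_info(name): a dict with "mtx" (3x3 intrinsics, pixels), "k1" (the pictures are not rectified: a ray, as slopes to the right and down, at radius r is drawn at 1 + k1 r^2 times it, then the intrinsics apply), "xyz" and "orientation" of the camera in the world; the wrist camera has in their place "hand_eye" (4x4, takes a point from camera to tool coordinates, whose origin is the TCP and whose axes are the flange's). Camera axes: x right, y down, z forward; pixel columns grow to the right and rows downward; lengths in m; the calibration is good to about 2 mm. A picture is of the moment at which its call begins: read the wrist's pose just before it. camera_info takes no time and is no camera call.
- finish_job(): hands the job in; it is judged then, once.
The state is a dict: "time_s": time; "joints": joint angles; "joint_vel": joint speeds; "joint_efforts": joint torques, N m; "eef_pos": TCP position; "eef_rot": TCP orientation; "wrist_force": force on the tool from outside, world axes, zero at the start; "ft_torque": the same for the moment, N m; "width": opening from 0.0 (shut) to 1.0 (fully open); "grip_force": force on a finger pad.
Only numpy, scipy, OpenCV 4.12 (cv2) and the standard library are available. Lean on these libraries where they do the work, as an engineer would, in place of code of your own. Each camera call takes 0.05 s, during which the arm holds its last target. There are 200 camera calls.

## Task

Put the stone trays away: wind the handwheel one full turn counter-clockwise to draw the rack's gate open, then slide every tray that is on the bench in through the mouth and along under the clear cover, upright with its handle standing up through the slot, until all are well past the gate. Then wind the wheel back the full turn so that the gate is shut behind them, and leave the tin, the magnifier and the tweezer where they lie.

Things in the scene. Friction and masses are not known exactly. Their poses are not given: they have to be found in the camera images.
- rack: Fixed rack for stone trays, made of dark steel, clear strips and brass. Origin on the bench in the middle of its lane, z up. The lane runs along the rack's y; its only mouth is at +y. Lane floor = bench top (z=0); walls 38 mm high, 82 mm apart inside, 102 mm outside, from y=-0.110 to +0.146 m. Room from end stop to gate 250 mm: three trays in a row with 34 mm spare.
- lane_end (a point): Inner face of the end stop that closes the lane, on the lane's middle line at bench height: rack x=0, y=-0.100 m.
- cover (a point): Middle of the slot at the cover's top: rack x=0, y=+0.023, z=0.043 m. Two clear strips overhang the lane (underside 38 mm, top 43 mm above the bench, y=-0.100 to +0.146 m), leaving a slot 26 mm wide along the lane's middle (x=+-13 mm).
- mouth (a point): Bench-level point before the mouth, rack x=0, y=+0.217 m, between the outer ends of two brass guides 20 mm high that flare from the lane's width at y=+0.165 to about 110 mm apart here. Beyond it (greater y) the bench is open and uncovered.
- gate (a joint): Brass gate bar of the rack (fills y=+0.150 to +0.162 m in the rack's frame, 34 mm high, just outside the end of the cover). Metres: 0 = shut across the lane; it withdraws sideways towards rack +x and at 0.0785 leaves the lane fully clear. Only the wheel drives it, 12.5 mm per rad.
- wheel (a joint): Horizontal aluminium handwheel, radius 70 mm, top 50 mm above the bench, on a vertical axis at rack x=0, y=-0.200 m. Radians, growing counter-clockwise seen from above. Near 0 = gate shut (locked); one full turn counter-clockwise to 6.28 = gate fully open; stops at -0.1 and 6.6. Turns with about 1 to 2 N at the knob and stays where left.
- crank_knob (a point): Point on the axis of the wheel's upright, freely spinning dark wood crank knob (22 mm diameter, from 51 to 111 mm above the bench), 87 mm above the bench, 52 mm from the wheel's axis; it lies towards rack -x of the axis at wheel angle 0 and goes round with the wheel.
- tray_blue: Loose black tray, four deep blue stones, 72 x 72 mm, body 14 mm high, stones to 30 mm, 0.2 to 0.42 kg. Origin: centre of its underside, z up. In its middle stands a flat brass handle, 12 mm thick along the tray's x, 30 mm along its y, top 112 mm above the underside. Fits the lane with its y along it, either way round. Two or three of the four are present.
- tray_green: Loose black tray, four clear green stones, 72 x 72 mm, body 14 mm high, stones to 30 mm, 0.2 to 0.42 kg. Origin: centre of its underside, z up. In its middle stands a flat brass handle, 12 mm thick along the tray's x, 30 mm along its y, top 112 mm above the underside. Fits the lane with its y along it, either way round. Two or three of the four are present.
- tray_amber: Loose black tray, four amber stones, 72 x 72 mm, body 14 mm high, stones to 30 mm, 0.2 to 0.42 kg. Origin: centre of its underside, z up. In its middle stands a flat brass handle, 12 mm thick along the tray's x, 30 mm along its y, top 112 mm above the underside. Fits the lane with its y along it, either way round. Two or three of the four are present.
- tray_red: Loose black tray, four red stones, 72 x 72 mm, body 14 mm high, stones to 30 mm, 0.2 to 0.42 kg. Origin: centre of its underside, z up. In its middle stands a flat brass handle, 12 mm thick along the tray's x, 30 mm along its y, top 112 mm above the underside. Fits the lane with its y along it, either way round. Two or three of the four are present.
- stone_tin: Bystander: round tin, 84 mm diameter, 55 mm high; origin at the centre of its underside.
- magnifier: Bystander: tarnished silver magnifier lying flat, lens rim 76 mm across, 10 mm thick, handle 85 mm along its +x; origin under the lens centre.
- tweezer: Bystander: horn-handled tweezer lying flat, 170 mm along its x, 8 mm high; origin under its middle.
Things that resemble listed ones, but are neither listed nor needed, are in the scene too. What is shaped like the tray_blue but purple is not meant.

How it is judged (in metres and radians):
On the way, in this order (a step that is already met when the one before it is completed fails the run):
1. the wheel has been wound a full turn and the gate is open (value of joint wheel above 6.1 rad and value of joint gate above 0.073 m), for 0.2 s.
2. every tray present is in the lane, past the gate line and upright, with the gate still open (y of tray_blue in the frame of rack between -0.075 and 0.119 m and x of tray_blue in the frame of rack between -0.015 and 0.015 m and z of each of tray_blue, tray_green, tray_amber, tray_red in the frame of rack below 0.012 m and angle between each of tray_blue, tray_green, tray_amber, tray_red's own z axis and vertical below 0.15 rad and y of tray_green in the frame of rack between -0.075 and 0.119 m and x of tray_green in the frame of rack between -0.015 and 0.015 m and y of tray_amber in the frame of rack between -0.075 and 0.119 m and x of tray_amber in the frame of rack between -0.015 and 0.015 m and y of tray_red in the frame of rack between -0.075 and 0.119 m and x of tray_red in the frame of rack between -0.015 and 0.015 m and value of joint gate above 0.073 m), for 0.2 s.
At the end, for the whole second after the job is handed in: Every tray present stands upright (within 0.15 rad) on the lane floor under the cover, its centre between y=-0.075 and +0.119 m in the rack's frame and within 15 mm of the lane's middle; the wheel is wound back below 0.3 rad and the gate is within 6 mm of shut (y of tray_blue in the frame of rack between -0.075 and 0.119 m and x of tray_blue in the frame of rack between -0.015 and 0.015 m and z of each of tray_blue, tray_green, tray_amber, tray_red in the frame of rack below 0.012 m and angle between each of tray_blue, tray_green, tray_amber, tray_red's own z axis and vertical below 0.15 rad and y of tray_green in the frame of rack between -0.075 and 0.119 m and x of tray_green in the frame of rack between -0.015 and 0.015 m and y of tray_amber in the frame of rack between -0.075 and 0.119 m and x of tray_amber in the frame of rack between -0.015 and 0.015 m and y of tray_red in the frame of rack between -0.075 and 0.119 m and x of tray_red in the frame of rack between -0.015 and 0.015 m and value of joint wheel below 0.3 rad and value of joint gate below 0.006 m); the robot touches nothing.
It fails at once if the stone tin is moved by more than 30 mm (distance of stone_tin from where it was at the start of the episode above 0.03 m).
It fails at once if the magnifier is moved by more than 30 mm (distance of magnifier from where it was at the start of the episode above 0.03 m).
It fails at once if the tweezer is moved by more than 30 mm (distance of tweezer from where it was at the start of the episode above 0.03 m).
Of tray_blue, tray_green, tray_amber, tray_red only 2 to 3 are there at a start; the rules pass over those that are not, and their reading is None.
At some moment in a run one of tray_blue, tray_green, tray_amber, tray_red may be knocked a few centimetres aside while the robot is not near it.
Once in a run the grip may slacken for a moment while it holds something.
It also fails if it takes over 210 s, if anything falls off the work surface, if the arm or the gripper's body presses on something with over 40 N, if the wrist force passes 120 N, or if a joint passes its speed limit or range.

## Working session

There is one attempt and no reset: what is moved stays moved. The work goes in short steps, Python scripts to look and compute and a shell command to move; the robot and the scene stay as the last step left them, time stands still between calls to the robot, and variables do not carry over. Pictures are saved under pics/ and viewed, at most 14 in all, crops included, and the job is handed in when it is done.

```bash
ls; mkdir -p pics; python3 - <<'E'
from bench import monitor, viewer, arm
import cv2
print(monitor.get_obs(), arm.hold_point_z)
for n in ("scene","side","wrist"):
    print(n, viewer.camera_info(n))
    cv2.imwrite(f"pics/{n}0.png", viewer.read_camera(n))
E
```

```text
pics
{'time_s': 0.0, 'joints': array([-6.04846320e+00,  2.81664347e+01,  8.93519958e+01,  7.60933143e-04,
        6.25491993e+01, -6.04919661e+00]), 'joint_vel': array([-0.01184694,  0.02660799, -0.00062958, -0.03759582, -0.03268167,
       -0.09346396]), 'joint_efforts': array([-9.52334158e-04, -6.12640929e+01, -2.58175153e+01,  6.92750537e-02,
        4.83079045e-02, -1.38641695e-05]), 'eef_pos': array([6.24741352e-01, 7.48527930e-05, 2.14025709e-01]), 'eef_rot': array([-1.79932818e+02, -7.79806448e-03,  9.00003777e+01]), 'wrist_force': array([1.05777493, 0.03482455, 0.28011906]), 'ft_torque': array([-0.04058297,  0.02242619,  0.02769004]), 'grip_force': 0.0, 'width': 1.0012501289706512} 0.0188
scene {'mtx': array([[474.54787168,   0.        , 310.60357492],
       [  0.        , 474.54787168, 243.93653675],
       [  0.        ,   0.        ,   1.        ]]), 'k1': 0.00036561473954500857, 'xyz': array([1.3340041 , 0.53826513, 0.73885512]), 'orientation': array([-126.15893394,   -1.05946838,  117.98059198])}
side {'mtx': array([[454.57853768,   0.        , 313.6937214 ],
       [  0.        , 454.57853768, 233.82630276],
       [  0.        ,   0.        ,   1.        ]]), 'k1': -0.03795676785555386, 'xyz': array([ 0.40718264, -0.61145623,  0.56437081]), 'orientation': array([-121.93339408,   -0.54888072,  -10.41335845])}
wrist {'mtx': array([[332.27908326,   0.        , 315.7432026 ],
       [  0.        , 332.27908326, 242.59636853],
       [  0.        ,   0.        ,   1.        ]]), 'k1': -0.050460026105724164, 'hand_eye': array([[-6.43472166e-04, -9.67420863e-01, -2.53172788e-01,
         7.18218846e-02],
       [ 9.99998166e-01, -1.07922538e-03,  1.58229550e-03,
        -7.75411163e-04],
       [-1.80397617e-03, -2.53171305e-01,  9.67419783e-01,
        -1.71108609e-01],
       [ 0.00000000e+00,  0.00000000e+00,  0.00000000e+00,
         1.00000000e+00]])}
```

View pics/scene0.png

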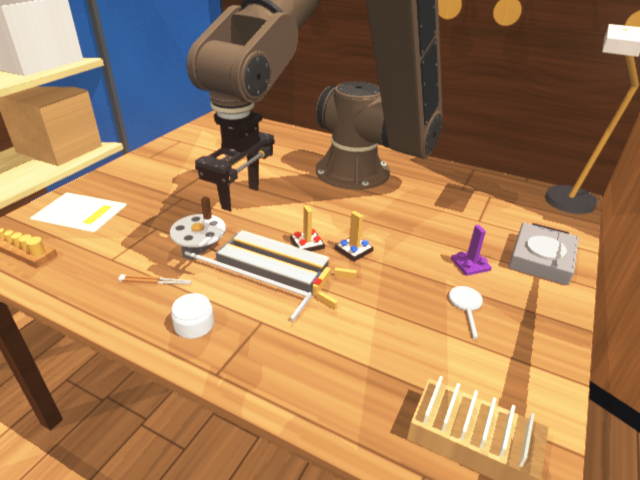

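View pics/side0.png

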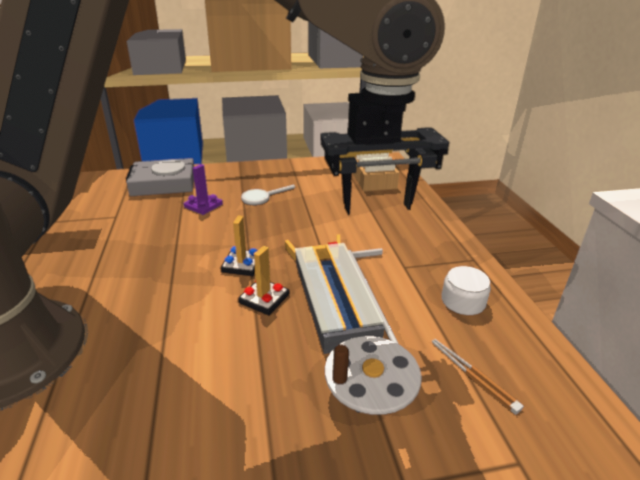

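Scene picture: wheel (197,230), knob (207,208), rack with mouth towards (330,285), red tray (308,240), blue tray (354,247), purple lookalike (472,262; to be ignored), tin (193,315), magnifier (466,300), tweezer (155,280). Side picture: wheel (372,372), knob (341,365), red tray (264,293), blue tray (240,262), purple (203,202). I see only red and blue trays. I'll confirm this in an enlarged crop.

```bash
cat > h.py <<'E'
from bench import monitor, viewer, arm
import cv2, numpy as np
from scipy.spatial.transform import Rotation as R
def cam(n, obs=None):
    i=viewer.camera_info(n)
    if n=="wrist":
        T=np.eye(4);T[:3,:3]=R.from_euler('xyz',obs["eef_rot"],degrees=True).as_matrix();T[:3,3]=obs["eef_pos"]
        T=T@i["hand_eye"];return i["mtx"],i["k1"],T[:3,:3],T[:3,3]
    return i["mtx"],i["k1"],R.from_euler('xyz',i["orientation"],degrees=True).as_matrix(),i["xyz"]
def ray(c,uv):
    K,k,Rm,t=c
    p=cv2.undistortPoints(np.array([[uv]],float),K,np.array([k,0,0,0.]))[0,0]
    return t,Rm@np.array([p[0],p[1],1])
def onz(c,uv,z):
    t,d=ray(c,uv);return t+d*(z-t[2])/d[2]
def tri(c1,uv1,c2,uv2):
    a,d=ray(c1,uv1);b,e=ray(c2,uv2)
    s=np.linalg.lstsq(np.c_[d,-e],b-a,rcond=None)[0]
    p,q=a+s[0]*d,b+s[1]*e;return (p+q)/2,np.linalg.norm(p-q)
def proj(c,X):
    K,k,Rm,t=c
    return cv2.projectPoints(np.array([X],float),cv2.Rodrigues(Rm.T)[0],-Rm.T@t,K,np.array([k,0,0,0.]))[0][0,0]
E
python3 - <<'E'
import cv2
a=cv2.imread("pics/scene0.png")[190:340,160:360];cv2.imwrite("pics/sc_crop.png",cv2.resize(a,(800,600),interpolation=cv2.INTER_CUBIC))
b=cv2.imread("pics/side0.png")[205:415,210:490];cv2.imwrite("pics/si_crop.png",cv2.resize(b,(800,600),interpolation=cv2.INTER_CUBIC))
E
```

```text
(no output)
```

View pics/sc_crop.png

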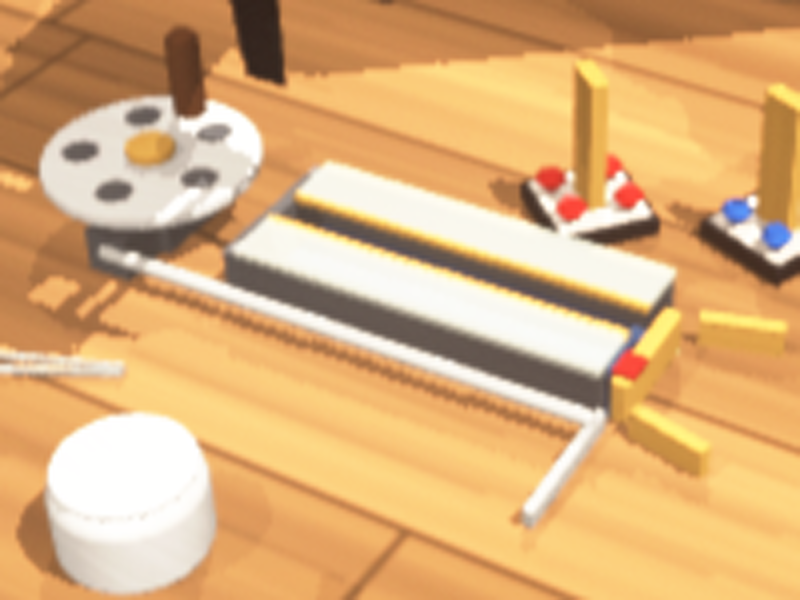

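View pics/si_crop.png

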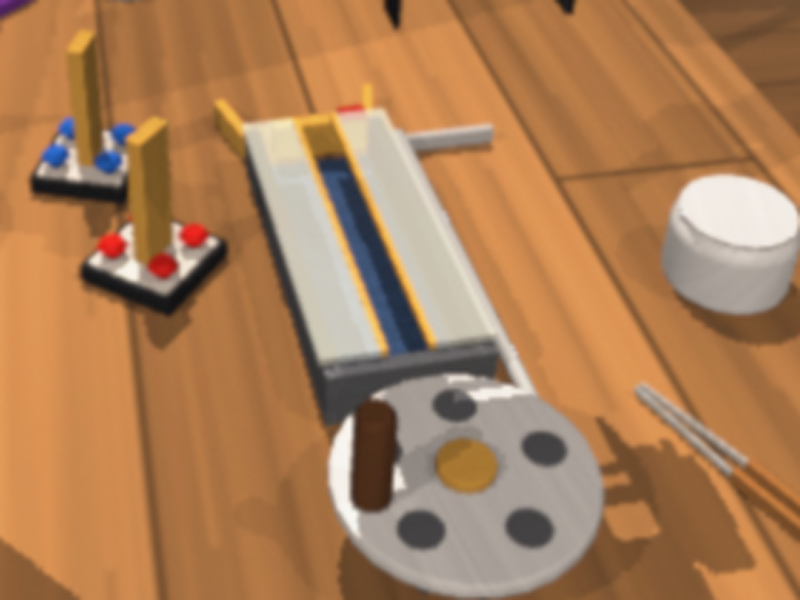

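```bash
python3 - <<'E'
from h import *
np.set_printoptions(precision=4,suppress=True)
S,D=cam("scene"),cam("side")
s=lambda u,v:(160+u/4,190+v/4); d=lambda u,v:(210+u*.35,205+v*.35)
def P(name,su,du,z):
    a,b=s(*su),d(*du); t,e=tri(S,a,D,b)
    print(name,onz(S,a,z)[:2],onz(D,b,z)[:2],"tri",t,round(e,4))
P("hub",(150,145),(467,462),.055)
P("knobtop",(182,33),(376,408),.111)
P("end-x",(330,163),(320,362),.043);P("mouth-x",(675,270),(247,125),.043)
P("mouth+x",(608,375),(388,112),.043);P("end+x",(230,250),(495,345),.043)
P("redtop",(590,68),(150,126),.112);P("bluetop",(783,92),(83,40),.112)
for n,p in dict(l=(83,264),b=(168,300),r=(225,242)).items(): print("red side",n,onz(D,d(*p),.012)[:2])
for n,p in dict(l=(527,183),b=(575,233),r=(658,212)).items(): print("red scene",n,onz(S,s(*p),.012)[:2])
for n,p in dict(l=(34,180),b=(125,192)).items(): print("blue side",n,onz(D,d(*p),.012)[:2])
for n,p in dict(l=(702,225),b=(778,272)).items(): print("blue scene",n,onz(S,s(*p),.012)[:2])
E
```

```text
hub [ 0.5759 -0.1773] [ 0.5793 -0.1807] tri [ 0.5779 -0.1785  0.0546] 0.0046
knobtop [ 0.5269 -0.1824] [ 0.5275 -0.1887] tri [ 0.5267 -0.1851  0.109 ] 0.0041
end-x [ 0.5223 -0.0768] [ 0.5225 -0.0856] tri [ 0.5216 -0.0801  0.0399] 0.005
mouth-x [0.5142 0.1665] [0.5178 0.1592] tri [0.5164 0.1652 0.0415] 0.0059
mouth+x [0.6183 0.1761] [0.6222 0.1589] tri [0.6209 0.1723 0.0387] 0.0117
end+x [ 0.6282 -0.0764] [ 0.6244 -0.0895] tri [ 0.6251 -0.082   0.0376] 0.0047
redtop [0.4362 0.0656] [0.4433 0.0661] tri [0.4418 0.0668 0.1135] 0.0044
bluetop [0.402  0.1823] [0.4068 0.1808] tri [0.4057 0.1827 0.1126] 0.0036
red side l [0.3938 0.0609]
red side b [0.4453 0.0164]
red side r [0.4888 0.0679]
red scene l [0.4413 0.0225]
red scene b [0.4744 0.0769]
red scene r [0.4277 0.113 ]
blue side l [0.3634 0.1604]
blue side b [0.4266 0.1352]
blue scene l [0.4265 0.1442]
blue scene b [0.4479 0.2071]
```

The lane is empty and there are exactly two wanted trays, red at about (0.44,0.067) and blue at about (0.405,0.182). The purple one is excluded. I'll take one overhead look to refine this.

```bash
python3 -m inch '[[0,-0.17,-0.17,0,0,0,0],[0,-0.17,-0.17,0,0,0,0],[0,0,0,0,0,0,0],[0,0,0,0,0,0,0]]'; python3 - <<'E'
from h import *
o=monitor.get_obs();print(o["eef_pos"],o["eef_rot"]);np.save("o1.npy",o,allow_pickle=True)
cv2.imwrite("pics/w1.png",viewer.read_camera("wrist"))
E
```

```text
time_s: 0.65
eef_pos: [0.5402, -0.0, 0.2992]
eef_rot: [-180.0, 0.0, 90.0]
wrist_force: [-0.2, 0.6, -0.3]
width: 1.0
grip_force: 0.0
[ 5.40160878e-01 -1.50371940e-05  2.99220287e-01] [-1.79997873e+02  1.20451054e-03  8.99947300e+01]
```

View pics/w1.png

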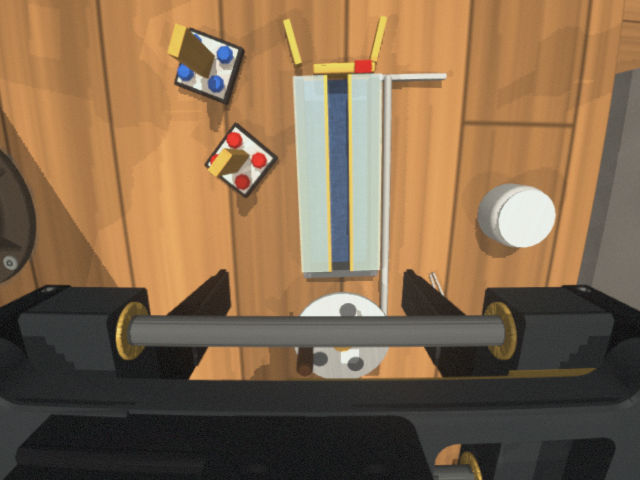

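```bash
python3 - <<'E'
from h import *
np.set_printoptions(precision=4,suppress=True)
o=np.load("o1.npy",allow_pickle=True).item();W=cam("wrist",o)
for n,p,z in [("slotL1",(328,78),.043),("slotL2",(331,270),.043),("slotR1",(350,78),.043),("slotR2",(350,270),.043),
 ("cLm",(293,76),.043),("cRm",(382,75),.043),("cLe",(302,273),.043),("cRe",(380,271),.043),
 ("rl",(205,160),.014),("rb",(243,197),.014),("rr",(277,160),.014),("rt",(238,124),.014),
 ("bl",(176,83),.014),("bb",(226,104),.014),("br",(244,45),.014)]: print(n,onz(W,p,z)[:2])
im=cv2.imread("pics/w1.png")[15:210,150:410];cv2.imwrite("pics/w1c.png",cv2.resize(im,(800,600),interpolation=cv2.INTER_CUBIC))
E
```

```text
slotL1 [0.5548 0.1625]
slotL2 [ 0.5608 -0.0786]
slotR1 [0.581  0.1626]
slotR2 [ 0.5866 -0.0786]
cLm [0.5132 0.1648]
cRm [0.6191 0.1662]
cLe [ 0.5213 -0.0828]
cRe [ 0.6277 -0.0802]
rl [0.3914 0.0672]
rb [0.4402 0.0173]
rr [0.4884 0.0666]
rt [0.4385 0.113 ]
bl [0.3607 0.1645]
bb [0.4241 0.1379]
br [0.4506 0.208 ]
```

View pics/w1c.png

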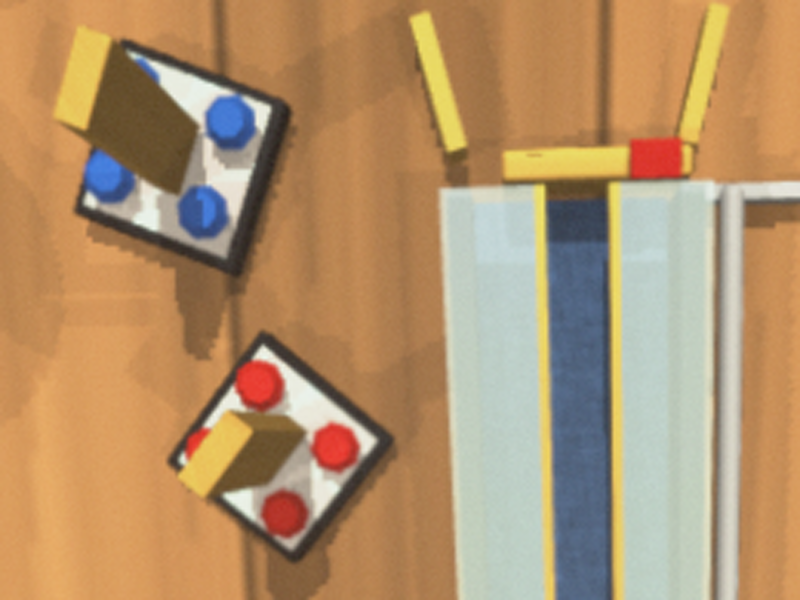

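Picture: the slot edges run from (328..350,78) to (331..350,270). The red tray is at (241,160) with its handle at about 45°, and the blue tray is at (210,73) with its handle at about 69°. Rack origin ≈ (0.5715,0.0195), yaw ≈ 1.4°. The mouth is at the top of the picture and the gate is shut across it. Next I go over the knob.

```bash
python3 -m inch '[[-0.24,-0.02,0.1,0,0,0,0],[-0.24,-0.02,0.1,0,0,0,0],[-0.24,-0.02,0.1,0,0,0,0],[0,0,0,0,0,0,0],[0,0,0,0,0,0,0]]'; python3 - <<'E'
from h import *
np.set_printoptions(precision=4,suppress=True)
o=monitor.get_obs();print(o["eef_pos"],o["eef_rot"]);W=cam("wrist",o)
im=viewer.read_camera("wrist");cv2.imwrite("pics/w2.png",im)
print([proj(W,p) for p in ((.5244,-.1817,.111),(.5764,-.1805,.055))])
E
```

```text
time_s: 1.32
eef_pos: [0.5258, -0.1725, 0.2266]
eef_rot: [-179.9, -0.1, 90.0]
wrist_force: [-0.1, 0.1, 0.5]
width: 1.002
grip_force: 0.0
[ 0.5258 -0.1725  0.2266] [-179.9039   -0.0604   89.9596]
[array([314.7202, 249.2025]), array([363.9276, 233.7022])]
```

View pics/w2.png

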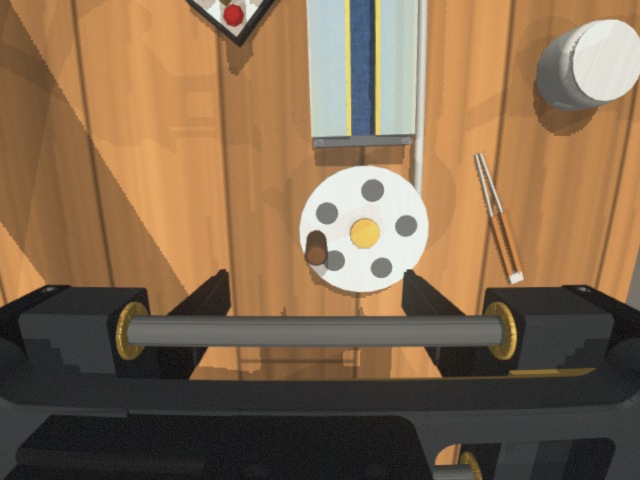

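Wrist picture: hub at (365,233), exactly where I predicted it. The knob top ends near (316,257), slightly past the predicted angle of 0.

```bash
python3 - <<'E'
from h import *
np.set_printoptions(precision=4,suppress=True)
o=monitor.get_obs();W=cam("wrist",o)
im=cv2.imread("pics/w2.png");h=cv2.cvtColor(im,cv2.COLOR_BGR2HSV)
m=np.zeros((480,640),bool);m[222:272,300:330]=True
m&=(h[...,2]<115)&(h[...,1]>80)
v,u=np.nonzero(m);print(len(v),u.min(),u.max(),v.min(),v.max())
for r in range(v.min(),v.max()+1,4): print(r,u[v==r].min(),u[v==r].max())
for p in ((316,255),(316,257)):print(onz(W,p,.111))
E
```

```text
353 305 326 231 264
231 315 318
235 309 322
239 308 324
243 307 324
247 307 325
251 306 326
255 305 326
259 305 325
263 311 321
[ 0.5258 -0.1868  0.111 ]
[ 0.5258 -0.1887  0.111 ]
```

```bash
python3 -m inch '[[-0.054,0,0.2,0,0,0,0],[0,0,0.2,0,0,0,0],[0,0,0.12,0,0,0,0],[0,0,0.1,0,0,0,0],[0,0,0,0,0,0,0],[0,0,0,0,0,0,0]]'
```

```text
time_s: 2.12
eef_pos: [0.5264, -0.1855, 0.0738]
eef_rot: [179.9, 0.0, 90.1]
wrist_force: [0.1, 0.7, 0.0]
width: 1.004
grip_force: 0.0
```

```bash
python3 -m inch '[[0,0,0.01,0,0,0,1],[0,0,0,0,0,0,1],[0,0,0,0,0,0,1],[0,0,0,0,0,0,1],[0,0,0,0,0,0,1],[0,0,0,0,0,0,1],[0,0,0,0,0,0,1],[0,0,0,0,0,0,1]]'
```

```text
time_s: 3.12
eef_pos: [0.5257, -0.1861, 0.0702]
eef_rot: [180.0, 0.0, 90.0]
wrist_force: [1.1, 0.4, -0.9]
width: 0.223
grip_force: 30.0
```

```bash
python3 - <<'E'
import numpy as np
a=np.radians(186.2+20*np.arange(19));p=.0517*np.c_[np.sin(a),np.cos(a)]/.25
q=np.round(p,3)-0;d=np.diff(q,axis=0)
for r in d: print(np.round(r,3))
E
```

```text
[-0.069  0.02 ]
[-0.058  0.043]
[-0.04  0.06]
[-0.017  0.069]
[0.007 0.072]
[0.032 0.064]
[0.052 0.05 ]
[0.066 0.029]
[0.071 0.005]
[ 0.069 -0.02 ]
[ 0.058 -0.043]
[ 0.04 -0.06]
[ 0.017 -0.069]
[-0.007 -0.072]
[-0.032 -0.064]
[-0.052 -0.05 ]
[-0.066 -0.029]
[-0.071 -0.005]
```

```bash
python3 -m inch '[[-0.069,0.02,0,0,0,0,1],[-0.058,0.043,0,0,0,0,1],[-0.04,0.06,0,0,0,0,1],[-0.017,0.069,0,0,0,0,1],[0,0,0,0,0,0,1]]'; python3 -c "
from bench import monitor;print(monitor.get_obs()['ft_torque'])"
```

```text
time_s: 3.75
eef_pos: [0.5746, -0.2304, 0.0702]
eef_rot: [-180.0, -0.2, 90.0]
wrist_force: [0.6, 14.7, 5.5]
width: 0.23
grip_force: 30.0
[ 2.68051422 -0.35700121 -0.01925656]
```

```bash
python3 -m inch '[[0.014,0.072,0,0,0,0,1],[0.032,0.064,0,0,0,0,1],[0.052,0.05,0,0,0,0,1],[0.066,0.029,0,0,0,0,1],[0.071,0.005,0,0,0,0,1],[0,0,0,0,0,0,1]]'
```

```text
time_s: 4.5
eef_pos: [0.6287, -0.1718, 0.0703]
eef_rot: [180.0, -0.0, 90.1]
wrist_force: [-3.1, 1.1, 1.8]
width: 0.222
grip_force: 30.0
```

```bash
python3 -m inch '[[0.069,-0.02,0,0,0,0,1],[0.058,-0.043,0,0,0,0,1],[0.04,-0.06,0,0,0,0,1],[0.017,-0.069,0,0,0,0,1],[-0.007,-0.072,0,0,0,0,1],[0,0,0,0,0,0,1]]'
```

```text
time_s: 5.25
eef_pos: [0.5613, -0.1285, 0.0703]
eef_rot: [-179.9, -0.0, 90.0]
wrist_force: [-2.0, 2.7, -0.3]
width: 0.222
grip_force: 30.0
```

```bash
python3 -m inch '[[-0.032,-0.064,0,0,0,0,1],[-0.052,-0.05,0,0,0,0,1],[-0.066,-0.029,0,0,0,0,1],[-0.07,-0.002,0,0,0,0,1],[0,0,0,0,0,0,1],[0,0,0,0,0,0,1]]'; python3 - <<'E'
from h import *
cv2.imwrite("pics/s3.png",np.hstack([cv2.resize(viewer.read_camera("scene")[190:340,160:360],(400,300)),cv2.resize(viewer.read_camera("wrist"),(400,300))]))
E
```

```text
time_s: 6.0
eef_pos: [0.5257, -0.185, 0.0702]
eef_rot: [-179.9, 0.0, 90.0]
wrist_force: [-7.3, -2.5, 4.3]
width: 0.221
grip_force: 30.0
```

View pics/s3.png

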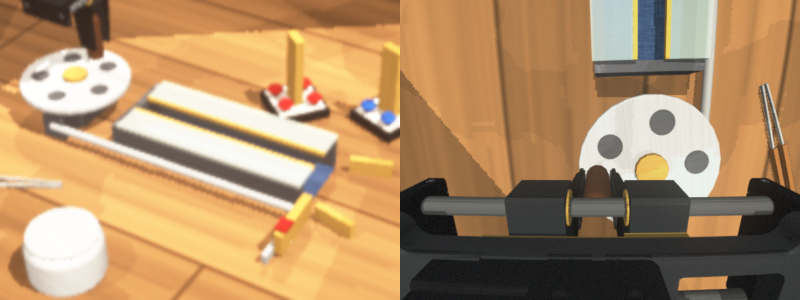

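The gate bar is withdrawn to (285,220) in the left half, so the lane mouth is clear. Next I release the knob, rise, and look again at the trays.

```bash
python3 -m inch '[[0,0,0,0,0,0,0],[0,0,0,0,0,0,0],[0,0,0,0,0,0,0],[0,0,0,0,0,0,0],[0,0,0,0,0,0,0],[0,0,-0.24,0,0,0,0],[0,0,-0.24,0,0,0,0],[0,0,-0.24,0,0,0,0]]'; python3 -m inch '[[0.2,-0.07,0,0,0,0,0],[0.2,-0.07,0,0,0,0,0],[0.2,-0.07,0,0,0,0,0],[0.2,-0.07,0,0,0,0,0],[0.2,-0.07,0,0,0,0,0],[0.15,-0.07,0,0,0,0,0],[0,0,0,0,0,0,0],[0,0,0,0,0,0,0]]'; python3 - <<'E'
from h import *
o=monitor.get_obs();np.save("o4.npy",o,allow_pickle=True);print(o["eef_pos"],o["eef_rot"])
cv2.imwrite("pics/w4.png",viewer.read_camera("wrist"))
E
```

```text
time_s: 7.1
eef_pos: [0.5261, -0.1839, 0.2522]
eef_rot: [180.0, -0.0, 90.0]
wrist_force: [1.7, -0.5, -0.3]
width: 0.979
grip_force: 0.0
time_s: 8.1
eef_pos: [0.4217, 0.1033, 0.2504]
eef_rot: [180.0, 0.0, 90.0]
wrist_force: [1.1, -0.3, 0.7]
width: 1.001
grip_force: 0.0
[0.42168255 0.10325203 0.25036771] [1.79965218e+02 7.61775312e-03 9.00306682e+01]
```

View pics/w4.png

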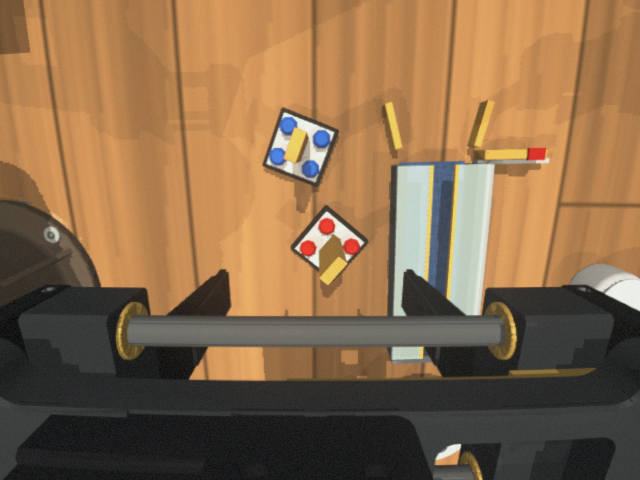

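Blue tray: corners near (282,109),(338,130),(318,186),(264,164), handle top (297,146). Red tray: corners (327,206),(367,241),(292,246), handle top (334,271). The gate is open, its bar at (512,154).

```bash
python3 - <<'E'
from h import *
np.set_printoptions(precision=4,suppress=True)
o=np.load("o4.npy",allow_pickle=True).item();W=cam("wrist",o)
im=cv2.imread("pics/w4.png");h=cv2.cvtColor(im,cv2.COLOR_BGR2HSV)
for n,q,t in (("blue",[(282,109),(338,130),(318,186),(264,164)],(297,146)),("red",[(327,206),(367,241),(331,286),(292,246)],(334,271))):
    P=np.array([onz(W,p,.012)[:2] for p in q]);print(n,P.tolist(),"c",P.mean(0))
    e=[P[0]-P[3],P[1]-P[2]];print([np.degrees(np.arctan2(v[1],v[0])) for v in e],np.degrees(np.arctan2(*(P[1]-P[0])[::-1])),[np.linalg.norm(v) for v in e])
    m=np.zeros((480,640),np.uint8);x,y=t;m[y-30:y+30,x-25:x+25]=1
    m*=cv2.inRange(h,(18,110,170),(32,255,255))//255
    k,l,s,c=cv2.connectedComponentsWithStats(m);i=l[y,x];c=c[i]
    r=cv2.minAreaRect(np.argwhere(l==i)[:,::-1].astype(np.float32));b=cv2.boxPoints(r)
    B=np.array([onz(W,p,.112)[:2] for p in b]);print("top",s[i],r,onz(W,r[0],.112)[:2]); 
    for j in range(2):
        v=B[j+1]-B[j];print(np.linalg.norm(v),np.degrees(np.arctan2(v[1],v[0])))
E
```

```text
blue [[0.3825649489280429, 0.22831716064590163], [0.44794822389892075, 0.20483161968544977], [0.4245052624531081, 0.13932395092660366], [0.35946668271665067, 0.1657254237894019]] c [0.4036 0.1845]
[np.float64(69.74439605858517), np.float64(70.30944293007752)] -19.75818627069976 [np.float64(0.06671772946290702), np.float64(0.06957605268746253)]
top [285 128  22  35 426] ((294.69342041015625, 144.84304809570312), (13.157108306884766, 33.4053840637207), 19.98310661315918) [0.4026 0.1848]
0.02923241983963458 68.44696871748147
0.011607453080346561 -19.379482190326918
red [[0.4356943822743377, 0.11474361698332805], [0.4870568950965403, 0.06993503147930194], [0.4418808933481521, 0.008621677043574971], [0.3914118525559394, 0.06340865114732684]] c [0.439  0.0642]
[np.float64(49.21831250255116), np.float64(53.6170166160029)] -41.10139976379764 [np.float64(0.067795436097456), np.float64(0.07615903469800188)]
top [319 257  28  28 357] ((332.9570007324219, 270.0972595214844), (12.04084300994873, 29.799402236938477), 42.27368927001953) [0.4385 0.0661]
0.029956103558741846 49.503658021375905
0.012149753881094419 -43.04811661304976
```

```bash
python3 -m inch '[[0.163,-0.037,0,0,0,0,0],[0.164,-0.038,0,0,0,0,0],[0,0,0,0,0,0.114,0],[0,0,0,0,0,0.114,0],[0,0,0.2,0,0,0,0],[0,0,0,0,0,0,0],[0,0,0,0,0,0,0]]'
```

```text
time_s: 9.02
eef_pos: [0.4035, 0.1849, 0.2012]
eef_rot: [180.0, -0.0, 69.4]
wrist_force: [-0.7, 0.2, 0.2]
width: 1.002
grip_force: 0.0
```

```bash
python3 -m inch '[[0,0,0.2,0,0,0,0],[0,0,0.2,0,0,0,0],[0,0,0.11,0,0,0,0],[0,0,0,0,0,0,1],[0,0,0,0,0,0,1],[0,0,0,0,0,0,1],[0,0,0,0,0,0,1],[0,0,0,0,0,0,1],[0,0,0,0,0,0,1],[0,0,0,0,0,0,1]]';python3 -m inch '[[0,0,0,0,0,0,1],[0,0,0,0,0,0,1]]'
```

```text
time_s: 10.28
eef_pos: [0.4026, 0.1852, 0.0727]
eef_rot: [180.0, 0.0, 69.5]
wrist_force: [-0.6, 0.1, 0.1]
width: 0.322
grip_force: 0.0
time_s: 10.52
eef_pos: [0.4027, 0.1852, 0.0727]
eef_rot: [180.0, -0.0, 69.5]
wrist_force: [0.5, 0.3, -2.2]
width: 0.122
grip_force: 30.0
```

```bash
python3 -m inch '[[0,0,-0.02,0,0,0,1],[0,0,0,0,0,-0.081,1],[0,0,0,0,0,-0.081,1],[0,0,0,0,0,-0.081,1],[0.15,0,0,0,0,0,1],[0.15,0,0,0,0,0,1],[0.16,0,0,0,0,0,1],[0,0,0,0,0,0,1]]'
```

```text
time_s: 11.52
eef_pos: [0.3998, 0.3021, 0.0778]
eef_rot: [180.0, -0.0, 91.5]
wrist_force: [-0.4, -0.4, -3.0]
width: 0.125
grip_force: 30.0
```

```bash
python3 -m inch '[[0,0.11,0,0,0,0,1],[0,0.11,0,0,0,0,1],[0,0.11,0,0,0,0,1],[0,0.11,0,0,0,0,1],[0,0.11,0,0,0,0,1],[0,0.11,0,0,0,0,1],[0,0,0,0,0,0,1],[0,0,0,0,0,0,1]]'; python3 - <<'E'
from h import *
np.set_printoptions(precision=4,suppress=True)
o=monitor.get_obs();print(o["eef_pos"],o["eef_rot"]);c,s=np.cos(np.radians(1.4)),np.sin(np.radians(1.4))
r=o["eef_pos"][:2]-[.5715,.0195];print("rack",r@[c,s],r@[-s,c])
np.save("o5.npy",o,allow_pickle=True)
cv2.imwrite("pics/w5.png",viewer.read_camera("wrist"));b=viewer.read_camera("scene")
cv2.imwrite("pics/s5.png",b)
E
```

```text
time_s: 12.52
eef_pos: [0.5641, 0.3033, 0.0774]
eef_rot: [-179.9, 0.0, 91.3]
wrist_force: [-0.6, -0.4, -3.0]
width: 0.122
grip_force: 30.0
[0.5641 0.3033 0.0774] [-179.9231    0.0324   91.3261]
rack -0.00048539465098261254 0.28391919632358603
```

View pics/w5.png

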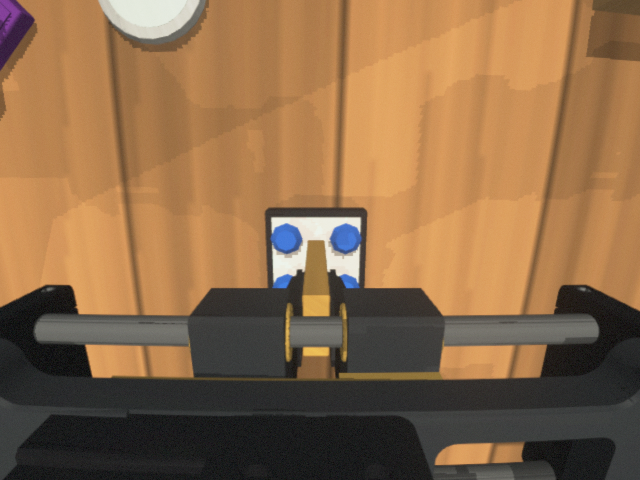

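The tray hangs straight in the fingers (x≈315, edges parallel). I'll lower it and slide it in.

```bash
python3 -m inch '[[0,0,0.018,0,0,0,1],[0,0,0,0,0,0,1],[-0.08,0.002,0,0,0,0,1],[-0.08,0,0,0,0,0,1],[-0.08,0,0,0,0,0,1],[-0.06,0,0,0,0,0,1],[-0.06,0,0,0,0,0,1],[-0.06,0,0,0,0,0,1],[0,0,0,0,0,0,1]]'
```

```text
time_s: 13.75
eef_pos: [0.568, 0.1981, 0.0733]
eef_rot: [-180.0, 0.0, 91.3]
wrist_force: [-0.2, -0.3, -2.5]
width: 0.126
grip_force: 30.0
```

```bash
python3 -m inch '[[-0.1,-0.002,0,0,0,0,1],[-0.1,0,0,0,0,0,1],[-0.1,0,0,0,0,0,1],[-0.1,0,0,0,0,0,1],[-0.1,0,0,0,0,0,1],[0,0,0,0,0,0,1]]'
```

```text
time_s: 14.5
eef_pos: [0.5705, 0.0733, 0.0733]
eef_rot: [180.0, -0.0, 91.3]
wrist_force: [0.2, 0.1, -2.8]
width: 0.127
grip_force: 30.0
```

```bash
python3 -m inch '[[-0.1,0,0,0,0,0,1],[-0.1,0,0,0,0,0,1],[-0.1,0,0,0,0,0,1],[-0.1,0,0,0,0,0,1],[0,0,0,0,0,0,1],[0,0,0.002,0,0,0,1],[0,0,0,0,0,0,1]]'
```

```text
time_s: 15.38
eef_pos: [0.5726, -0.0247, 0.0727]
eef_rot: [-180.0, -0.0, 91.4]
wrist_force: [0.2, 0.3, -1.5]
width: 0.124
grip_force: 30.0
```

```bash
python3 -m inch '[[0,0,0,0,0,0,0],[0,0,0,0,0,0,0],[0,0,0,0,0,0,0],[0,0,0,0,0,0,0],[0,0,0,0,0,0,0],[0,0,-0.23,0,0,0,0],[0,0,-0.23,0,0,0,0],[0,0,-0.23,0,0,0,0],[-0.05,-0.2,0,0,0,0,0],[-0.05,-0.2,0,0,0,0,0]]';python3 -m inch '[[0,-0.13,0,0,0,0,0],[0,0,0,0,0,0,0],[0,0,0,0,0,0,0]]'; python3 - <<'E'
from h import *
o=monitor.get_obs();np.save("o6.npy",o,allow_pickle=True)
cv2.imwrite("pics/w6.png",viewer.read_camera("wrist"))
E
```

```text
time_s: 16.62
eef_pos: [0.472, -0.0533, 0.2456]
eef_rot: [179.9, 0.0, 91.4]
wrist_force: [-0.3, 0.0, 0.3]
width: 0.995
grip_force: 0.0
time_s: 17.0
eef_pos: [0.4417, -0.0541, 0.2455]
eef_rot: [179.9, 0.0, 91.3]
wrist_force: [-0.1, 1.0, -0.8]
width: 0.998
grip_force: 0.0
```

View pics/w6.png

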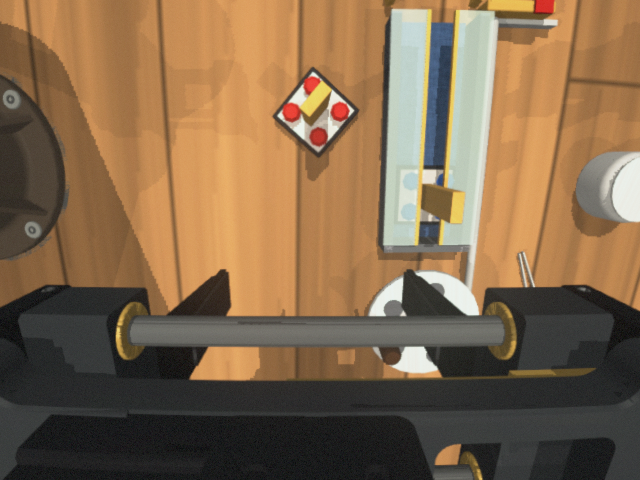

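The blue tray is in the lane under the cover, with its handle up through the slot at (450,203). The red tray is at (316,112), handle top (316,102). The gate is still open.

```bash
python3 - <<'E'
from h import *
np.set_printoptions(precision=4,suppress=True)
o=np.load("o6.npy",allow_pickle=True).item();W=cam("wrist",o);print(o["eef_pos"],o["eef_rot"])
im=cv2.imread("pics/w6.png");h=cv2.cvtColor(im,cv2.COLOR_BGR2HSV)
P=np.array([onz(W,p,.012)[:2] for p in [(314,67),(358,112),(318,157),(273,113)]]);print(P.mean(0),[np.degrees(np.arctan2(*(P[i]-P[j])[::-1])) for i,j in ((0,3),(1,2))])
x,y=316,102;m=np.zeros((480,640),np.uint8);m[y-30:y+30,x-25:x+25]=1
m*=cv2.inRange(h,(18,110,150),(32,255,255))//255
k,l,s,c=cv2.connectedComponentsWithStats(m);i=l[y,x]
r=cv2.minAreaRect(np.argwhere(l==i)[:,::-1].astype(np.float32));B=np.array([onz(W,p,.112)[:2] for p in cv2.boxPoints(r)]);c=B.mean(0)
print(c,[(np.linalg.norm(v),np.degrees(np.arctan2(v[1],v[0]))) for v in (B[1]-B[0],B[2]-B[1])])
d=c-o["eef_pos"][:2];a=np.radians(o["eef_rot"][2]);print("tool xy units",d@[np.cos(a),np.sin(a)]/.25,d@[np.sin(a),-np.cos(a)]/.25)
E
```

```text
[ 0.4417 -0.0541  0.2455] [179.9317   0.0154  91.3405]
[0.4392 0.0661] [np.float64(47.413712181209306), np.float64(49.08529908541578)]
[0.4385 0.0657] [(np.float64(0.030275575307398897), np.float64(49.745994172728885)), (np.float64(0.011734278043766422), np.float64(-36.54057019411274))]
tool xy units 0.47958178176327826 -0.0013396934526795027
```

```bash
python3 -m inch '[[0.24,0,0,0,0,0,0],[0.24,0,0,0,0,0,0],[0,0,0,0,0,0.096,0],[0,0,0,0,0,0.096,0],[0,0,0,0,0,0.096,0],[0,0,0,0,0,0.095,0],[0,0,0,0,0,0.095,0],[0,0,0.18,0,0,0,0],[0,0,0,0,0,0,0],[0,0,0,0,0,0,0]]'
```

```text
time_s: 18.3
eef_pos: [0.4388, 0.0662, 0.201]
eef_rot: [180.0, -0.0, 48.4]
wrist_force: [0.0, 0.3, 0.7]
width: 0.999
grip_force: 0.0
```

```bash
python3 -m inch '[[0,0,0.2,0,0,0,0],[0,0,0.2,0,0,0,0],[0,0,0.112,0,0,0,0],[0,0,0,0,0,0,1],[0,0,0,0,0,0,1],[0,0,0,0,0,0,1],[0,0,0,0,0,0,1],[0,0,0,0,0,0,1],[0,0,0,0,0,0,1],[0,0,0,0,0,0,1]]';python3 -m inch '[[0,0,0,0,0,0,1],[0,0,0,0,0,0,1],[0,0,-0.02,0,0,0,1],[0,0,0,0,0,0,1]]'
```

```text
time_s: 19.55
eef_pos: [0.438, 0.066, 0.0723]
eef_rot: [180.0, -0.0, 48.3]
wrist_force: [0.1, 0.4, -0.3]
width: 0.319
grip_force: 0.0
time_s: 20.05
eef_pos: [0.438, 0.066, 0.0775]
eef_rot: [180.0, -0.0, 48.3]
wrist_force: [-0.6, 0.7, -2.2]
width: 0.123
grip_force: 30.0
```

```bash
python3 -m inch '[[0,0,0,0,0,-0.096,1],[0,0,0,0,0,-0.096,1],[0,0,0,0,0,-0.096,1],[0,0,0,0,0,-0.096,1],[0,0,0,0,0,-0.095,1],[0.15,0,0,0,0,0,1],[0.15,0,0,0,0,0,1],[0.15,0,0,0,0,0,1],[0.15,0,0,0,0,0,1],[0.15,0,0,0,0,0,1]]';python3 -m inch '[[0.18,0,0,0,0,0,1],[0,0.1,0,0,0,0,1],[0,0.1,0,0,0,0,1],[0,0.1,0,0,0,0,1],[0,0.1,0,0,0,0,1],[0,0.129,0,0,0,0,1],[0,0,0,0,0,0,1],[0,0,0,0,0,0,1]]'; python3 - <<'E'
from h import *
o=monitor.get_obs();c,s=np.cos(np.radians(1.4)),np.sin(np.radians(1.4))
r=o["eef_pos"][:2]-[.5715,.0195];print("rack",r@[c,s],r@[-s,c])
cv2.imwrite("pics/w7.png",np.hstack([cv2.resize(viewer.read_camera("wrist"),(400,300)),cv2.resize(viewer.read_camera("scene"),(400,300))]))
E
```

```text
time_s: 21.3
eef_pos: [0.433, 0.2547, 0.0772]
eef_rot: [-180.0, 0.0, 91.4]
wrist_force: [0.6, -0.6, -2.9]
width: 0.125
grip_force: 30.0
time_s: 22.3
eef_pos: [0.5634, 0.3015, 0.0768]
eef_rot: [-179.9, 0.0, 91.4]
wrist_force: [-0.6, -0.1, -3.4]
width: 0.124
grip_force: 30.0
rack -0.001235838180599227 0.2821389178220385
```

View pics/w7.png

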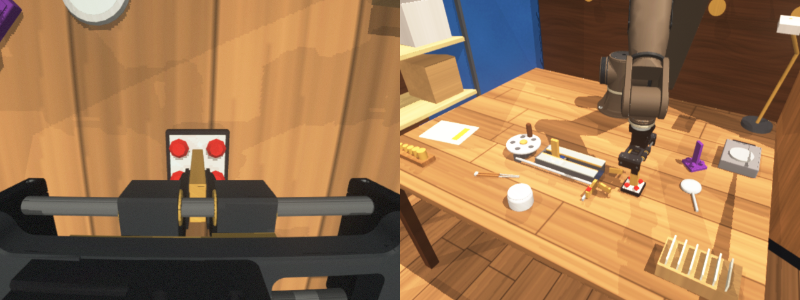

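The red tray is held straight in front of the mouth. I'll lower it and slide it to rack y≈0.06.

```bash
python3 -m inch '[[0,0.005,0.018,0,0,0,1],[0,0,0,0,0,0,1],[-0.08,0,0,0,0,0,1],[-0.08,0,0,0,0,0,1],[-0.08,0,0,0,0,0,1],[-0.06,0,0,0,0,0,1],[-0.06,0,0,0,0,0,1],[-0.06,0,0,0,0,0,1],[0,0,0,0,0,0,1]]'
```

```text
time_s: 23.52
eef_pos: [0.5683, 0.1958, 0.0728]
eef_rot: [-180.0, 0.0, 91.4]
wrist_force: [0.3, 0.0, -2.9]
width: 0.127
grip_force: 30.0
```

```bash
python3 -m inch '[[-0.1,0,0,0,0,0,1],[-0.1,0,0,0,0,0,1],[-0.1,0,0,0,0,0,1],[-0.1,0,0,0,0,0,1],[-0.08,0,0,0,0,0,1],[0,0,0.002,0,0,0,1],[0,0,0,0,0,0,1]]'
```

```text
time_s: 24.4
eef_pos: [0.5712, 0.0773, 0.0722]
eef_rot: [180.0, -0.0, 91.4]
wrist_force: [0.3, 0.7, -2.6]
width: 0.126
grip_force: 30.0
```

```bash
python3 -m inch '[[0,0,0,0,0,0,0],[0,0,0,0,0,0,0],[0,0,0,0,0,0,0],[0,0,0,0,0,0,0],[0,0,0,0,0,0,0],[0,0,-0.2,0,0,0,0],[0,0,-0.2,0,0,0,0],[0,0,-0.2,0,0,0,0]]';python3 -m inch '[[-0.17,-0.035,0,0,0,0,0],[-0.17,-0.035,0,0,0,0,0],[-0.17,-0.035,0,0,0,0,0],[-0.17,-0.035,0,0,0,0,0],[-0.17,-0.034,0,0,0,0,0],[-0.17,-0.034,0,0,0,0,0],[0,0,0,0,0,0,0],[0,0,0,0,0,0,0]]'; python3 - <<'E'
from h import *
o=monitor.get_obs();np.save("o8.npy",o,allow_pickle=True);W=cam("wrist",o)
im=viewer.read_camera("wrist");cv2.imwrite("pics/w8.png",im)
u0,v0=proj(W,(.5257,-.185,.111)).astype(int);print(u0,v0)
h=cv2.cvtColor(im,cv2.COLOR_BGR2HSV)
m=np.zeros((480,640),bool);m[v0-35:v0+20,u0-16:u0+16]=True
m&=(h[...,2]<115)&(h[...,1]>80)
v,u=np.nonzero(m);print(len(v),u.min(),u.max(),v.min(),v.max())
w=u[v==v.max()-8];uv=((w.min()+w.max())/2,v.max()-10.5);print(uv,onz(W,uv,.111))
E
```

```text
time_s: 25.4
eef_pos: [0.571, 0.0768, 0.2239]
eef_rot: [-180.0, -0.0, 91.4]
wrist_force: [0.7, 0.7, -0.2]
width: 0.909
grip_force: 0.0
time_s: 26.4
eef_pos: [0.5255, -0.1791, 0.2222]
eef_rot: [-180.0, -0.0, 91.4]
wrist_force: [-0.5, 1.2, -0.2]
width: 1.0
grip_force: 0.0
316 246
334 305 326 225 257
(np.float64(315.5), np.float64(246.5)) [ 0.52516443 -0.18470889  0.111     ]
```

View pics/w8.png

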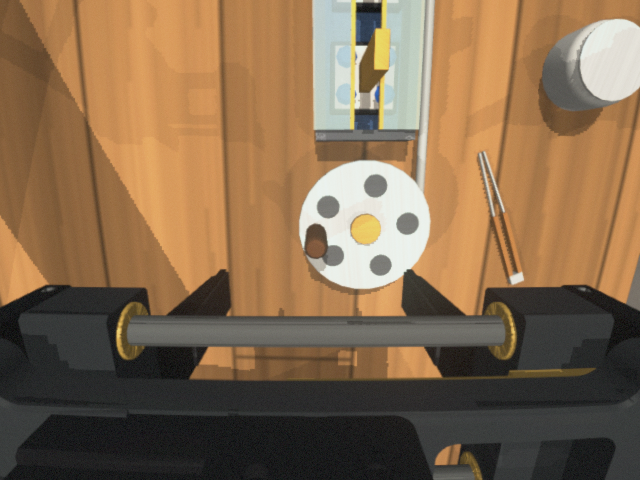

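The knob is at (316,246), where I left it, and the blue tray is in the lane at (365,75). I'll grip the knob and wind clockwise.

```bash
python3 -m inch '[[-0.024,0,0.2,0,0,0,0],[0,0,0.2,0,0,0,0],[0,0,0.12,0,0,0,0],[0,0,0.085,0,0,0,0],[0,0,0,0,0,0,0],[0,0,0,0,0,0,1],[0,0,0,0,0,0,1],[0,0,0,0,0,0,1],[0,0,0,0,0,0,1],[0,0,0,0,0,0,1]]';python3 -m inch '[[0,0,0,0,0,0,1],[0,0,0,0,0,0,1],[0,0,0,0,0,0,1]]'
python3 - <<'E'
import numpy as np
A=np.array([.5772,-.1785]);b=np.radians(91.4)
a=np.radians(187.2-20*np.arange(19));p=A+.052*np.c_[np.cos(a),np.sin(a)];print(p[0])
q=np.c_[p@[np.cos(b),np.sin(b)],p@[np.sin(b),-np.cos(b)]]/.25
print(np.round(np.diff(np.round(q,3),axis=0),3).tolist())
E
```

```text
time_s: 27.7
eef_pos: [0.5258, -0.1854, 0.0711]
eef_rot: [180.0, 0.0, 91.4]
wrist_force: [-0.6, -0.9, 0.1]
width: 0.528
grip_force: 0.0
time_s: 28.08
eef_pos: [0.5256, -0.1853, 0.0709]
eef_rot: [-180.0, -0.0, 91.4]
wrist_force: [-3.1, -1.6, 3.3]
width: 0.227
grip_force: 30.0
[ 0.52561004 -0.18501733]
[[0.072, 0.005], [0.066, 0.03], [0.052, 0.05], [0.031, 0.065], [0.007, 0.072], [-0.017, 0.07], [-0.041, 0.06], [-0.059, 0.042], [-0.069, 0.02], [-0.072, -0.006], [-0.066, -0.029], [-0.052, -0.051], [-0.031, -0.065], [-0.008, -0.072], [0.018, -0.07], [0.041, -0.059], [0.058, -0.043], [0.07, -0.019]]
```

```bash
python3 -m inch '[[0.072,0.005,0,0,0,0,1],[0.066,0.03,0,0,0,0,1],[0.052,0.05,0,0,0,0,1],[0.031,0.065,0,0,0,0,1],[0.007,0.072,0,0,0,0,1],[0,0,0,0,0,0,1]]'
```

```text
time_s: 28.82
eef_pos: [0.5822, -0.1268, 0.071]
eef_rot: [179.9, 0.0, 91.5]
wrist_force: [1.5, -1.0, 1.4]
width: 0.226
grip_force: 30.0
```

```bash
python3 -m inch '[[-0.017,0.07,0,0,0,0,1],[-0.041,0.06,0,0,0,0,1],[-0.059,0.042,0,0,0,0,1],[-0.069,0.02,0,0,0,0,1],[-0.072,-0.006,0,0,0,0,1],[0,0,0,0,0,0,1]]'
```

```text
time_s: 29.58
eef_pos: [0.6274, -0.1918, 0.071]
eef_rot: [-180.0, -0.0, 91.4]
wrist_force: [-5.2, 0.1, 2.9]
width: 0.222
grip_force: 30.0
```

```bash
python3 -m inch '[[-0.066,-0.029,0,0,0,0,1],[-0.052,-0.051,0,0,0,0,1],[-0.031,-0.065,0,0,0,0,1],[-0.008,-0.072,0,0,0,0,1],[0,0,0,0,0,0,1]]'
```

```text
time_s: 30.2
eef_pos: [0.5733, -0.2306, 0.071]
eef_rot: [-180.0, -0.1, 91.4]
wrist_force: [-0.3, 9.0, 0.4]
width: 0.225
grip_force: 30.0
```

```bash
python3 -m inch '[[0.018,-0.07,0,0,0,0,1],[0.041,-0.059,0,0,0,0,1],[0.058,-0.043,0,0,0,0,1],[0.07,-0.019,0,0,0,0,1],[0.008,0,0,0,0,0,1],[0,0,0,0,0,0,1]]'
```

```text
time_s: 30.95
eef_pos: [0.5254, -0.1834, 0.071]
eef_rot: [-179.9, -0.0, 91.5]
wrist_force: [-4.6, 0.2, 1.7]
width: 0.225
grip_force: 30.0
```

```bash
python3 -m inch '[[0,0,0,0,0,0,0],[0,0,0,0,0,0,0],[0,0,0,0,0,0,0],[0,0,0,0,0,0,0],[0,0,0,0,0,0,0],[0,0,-0.23,0,0,0,0],[0,0,-0.23,0,0,0,0],[0,0,-0.23,0,0,0,0],[0.1,0,-0.2,0,0,0,0],[0,0,0,0,0,0,0]]'; python3 - <<'E'
from h import *
cv2.imwrite("pics/f.png",np.hstack([cv2.resize(viewer.read_camera("scene")[190:340,160:360],(400,300)),cv2.resize(viewer.read_camera("wrist"),(400,300))]))
E
```

```text
time_s: 32.2
eef_pos: [0.526, -0.1577, 0.2973]
eef_rot: [179.6, 0.2, 91.5]
wrist_force: [-0.4, 0.5, -2.2]
width: 0.998
grip_force: 0.0
```

View pics/f.png

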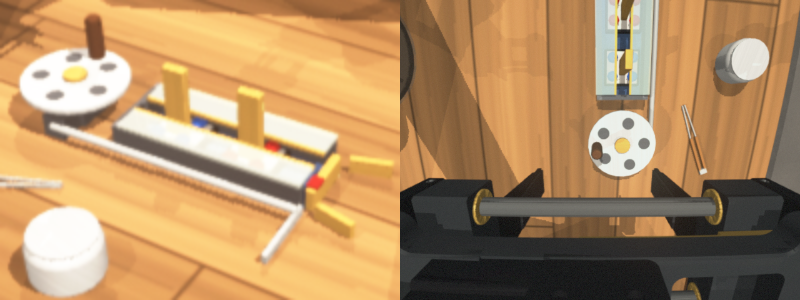

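Both trays stand in the lane with their handles up at (177,95) and (250,118). The gate is shut at (323,190), as it was at the start. The tin and tweezer haven't moved, and I never went near the magnifier. Handing in.

```bash
python3 -c "
from bench import finish_job;print(finish_job())"
```

```text
the job is handed in; nothing more can be done
None
```

The job is handed in: the blue and red trays, the only two present, stand upright in the lane past the gate, the wheel is wound back with the gate shut, and the tin, magnifier and tweezer were left alone; no verdict was returned.

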